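# Hand over the pop-up lane stop at the packing table

## Task

Two of the three roller lanes carry a load: a tall carton and a flat mailer. Press down the pop-up stop of the empty lane so that it latches down, and press the lowered stop at the end of the tall carton's lane so that it springs up; check each one and press it again if it did not change over. In the end only the tall carton's stop stands up, the flat mailer's stop is still down, and the carton has not been pushed out of its place.

Things in the scene. Friction and masses are not known exactly. Their poses are not given: they have to be found in the camera images.
- stop_a_top (a point): Centre of the flat top of a pop-up stop: upright round aluminium post, 40 mm across, at the far end of a roller lane; x points along the lane away from the load, z up. Push-push latch: top 110 mm above the table when up, about 71 when latched down, 59 when pressed to its firm bottom (housing round it: 55). Spring 2 to 4 N.
- stop_b_top (a point): Centre of the flat top of a pop-up stop: upright round aluminium post, 40 mm across, at the far end of a roller lane; x points along the lane away from the load, z up. Works as stop_a. Pressed to within 1 mm of the bottom and let go it changes over: an up stop stays down, a down one springs up. A short press changes nothing.
- stop_c_top (a point): Centre of the flat top of a pop-up stop: upright round aluminium post, 40 mm across, at the far end of a roller lane; x points along the lane away from the load, z up. Works as stop_a. The three stops stand side by side, 125 mm apart. Which lane carries what changes; the empty lane's stop is the one up at the start.
- carton: Tall taped cardboard box, 70 x 70 x 60 mm high, loose on one lane's rollers (80 mm above the table; its top is at 140 mm). Origin at the centre of its underside, z up. Its centre is 95 to 110 mm from its own lane's stop, on the robot's side of it, and over 150 mm from the others. The flat mailer on another lane (not listed): 95 x 70 x 16 mm.
Not all that is in view belongs to the job. Leave any orange look-alike of the carton alone.

How it is judged:
By the outcome, as a careful person would: the job done as asked, in the order asked, and still so for the second after the job is handed in, with the robot touching nothing.
It also fails if it takes over 35 s, if anything falls off the work surface, if the arm or the gripper's body presses on something with over 40 N, if the wrist force passes 120 N, or if a joint passes its speed limit or range.

## Robot

A 6-joint arm with a two-finger parallel gripper is mounted at the origin on the work surface. World frame = base frame: x ahead of the robot, y to its left, z up, the work surface at z = 0. Lengths are in mm, angles in degrees, forces in N, time in s.
With the tool pointing down it reaches from about 300 to 850 mm from the base axis. Payload 4.2 kg.
Tool frame: the origin (TCP) lies midway between the tips of the shut fingers; the grasp point (between the pads) lies 19 mm behind it; y points along the fingers, z is the direction in which the jaws open and shut, and the axes are right-handed (so a half turn about y gives the same grasp; the last joint's range is limited). The gripper opens to 91 mm and grips with 3 to 60 N. Pads are 32 mm wide; open, the fingers measure 118 mm over their backs; the gripper's body (76 mm by 178 mm) begins 60 mm behind the grasp point.
Start: joints at [66.349, 18.312, 89.639, -0, 72.044, -1.146], TCP at [220.1, 531.224, 213.976] pointing down, gripper open.
Joint ranges: [-177.97, 177.97], [-48.28, 115.42], [12.27, 149.76], [-77.06, 257.06], [2.81, 150.46], [-146.56, 146.56]. Speed limits (degrees/s): [147.25, 147.25, 180, 180, 180, 180].

## Interface

Orientations are given as [roll, pitch, yaw] about the fixed x, y, z axes, in that order (R = Rz(yaw) Ry(pitch) Rx(roll)).
In Python, from workcell import env gives the robot as it stands.
- The arm moves only by the shell command python3 -m handwheel 'ROWS' [FORCE]. ROWS is JSON, a list of rows, each a list of 3 entries, a list of its own where there are three numbers: the opening, from 0 (shut) to 1 (fully open), then the shift along the tool's x, y, z in mm, then the turn, a rotation vector about the tool's x, y, z in degrees. A call has exactly 10 rows; each row shifts and turns the commanded pose from where the row before left it, along the tool's axes as they then stand; what a row does not reach is not made up. A row lasts 1/12 s, in which the tool goes at most 41.7 mm and 7.16 degrees, less where a joint would pass 70% of its speed; a pose out of reach is approached as far as the arm can. A call is refused whole if a number of a shift passes 41.7 or a number of a turn 7.16, either way. A call with a gripper value outside its range is refused whole. The fingers move at their own pace and stop on an object; FORCE is the grip in N (left out, the last holds). Time passes only in rows, so rows that do not move let the fingers close, or fill a call up. It gives the time, the measured TCP pose, the force and the opening at its end, in the units of the state.
- env.state(): the state, without advancing time (a new reading comes with each control period).
- env.grab_frame(name): name is "side" or "top"; returns the picture (480x640x3 uint8, red, green, blue); there is no depth.
- env.camera_info(name): a dict with "fx", "fy", "cx", "cy" (pixels), "camera_from_world" (4x4, takes a point from world to camera coordinates). Camera axes: x right, y down, z forward; pixel columns grow to the right and rows downward; lengths in mm; the calibration is good to about 2 mm. A picture is of the moment at which its call begins. camera_info takes no time and is no camera call.
- env.job_done(): hands the job in, once; it reports no verdict.
Trained networks look in the newest picture that a camera, given by its name, has taken for a name from the list of things; names that differ only in an ending like _2 or _b are one class to them, and where a whole thing is asked for, a point or a joint stands for the part that bears it (a point fixed in the world has none). Each returns a list of dicts, best first, with "p" (0 to 1); they miss things now and then, are a little off and sometimes report something else, mostly with a low value. They report only what shows in the picture. A call takes as long as a camera call. They do not tell look-alikes from the thing itself.
- env.masks_of(camera, label): "region" (480x640 bool, what is visible of it) and "location" ([column, row] in pixels, amid what is visible of it).
The state is a dict: "time_s": time; "qpos": joint angles; "qvel": joint speeds; "effort": joint torques, N m; "ee_pos": TCP position; "ee_rot": TCP orientation; "force": force on the tool from outside, world axes, zero at the start; "torque": the same for the moment, N m; "gripper_width": finger opening in mm.
Only numpy, scipy, OpenCV 4.12 (cv2) and the standard library are available. Lean on these libraries where they do the work, as an engineer would, in place of code of your own. Each camera call takes 0.05 s, during which the arm holds its last target.

## Working session

There is one attempt and no reset: what is moved stays moved. The work goes in short steps, Python scripts to look and compute and a shell command to move; the robot and the scene stay as the last step left them, time stands still between calls to the robot, and variables do not carry over. Pictures are saved under pics/ and viewed, and the job is handed in when it is done.

```bash
mkdir -p pics; python3 - <<'E'
from workcell import env
import cv2,numpy as np
s=env.state();print(s['time_s'],s['ee_pos'],s['ee_rot'],s['force'],s['gripper_width'])
for c in('side','top'):
    im=env.grab_frame(c);cv2.imwrite(f'pics/{c}0.png',im[:,:,::-1])
    i=env.camera_info(c);print(c,i['fx'],i['fy'],i['cx'],i['cy'],np.round(i['camera_from_world'],3).tolist())
    for l in('stop_a_top','carton'):
        for m in env.masks_of(c,l):
            print(c,l,round(m['p'],2),np.round(m['location']),m['region'].sum())
E
```

```text
0.0 [219.88896135 530.74781291 213.11111814] [-9.01035923e+01  9.36781123e-04 -2.25027934e+01] [0.71911615 0.38567901 0.45316853] 91.4476547276145
side 539.7186463835226 539.7186463835226 318.77012307520863 233.21339777856764 [[0.817, -0.577, -0.003, -363.06], [-0.378, -0.531, -0.759, 182.208], [0.436, 0.621, -0.651, 1000.737], [0.0, 0.0, 0.0, 1.0]]
side stop_a_top 0.63 [362. 200.] 492
side carton 0.94 [393. 451.] 3366
side carton 0.9 [393. 281.] 2452
side carton 0.68 [290. 398.] 2905
top 605.9622838490984 605.9622838490984 323.7578231716508 238.96029701168138 [[-0.014, -1.0, -0.028, -73.028], [-0.993, 0.017, -0.118, 424.809], [0.118, 0.026, -0.993, 1233.522], [0.0, 0.0, 0.0, 1.0]]
top stop_a_top 0.84 [294. 177.] 424
top carton 0.83 [526. 319.] 1620
top carton 0.61 [441. 360.] 1479
```

View pics/side0.png

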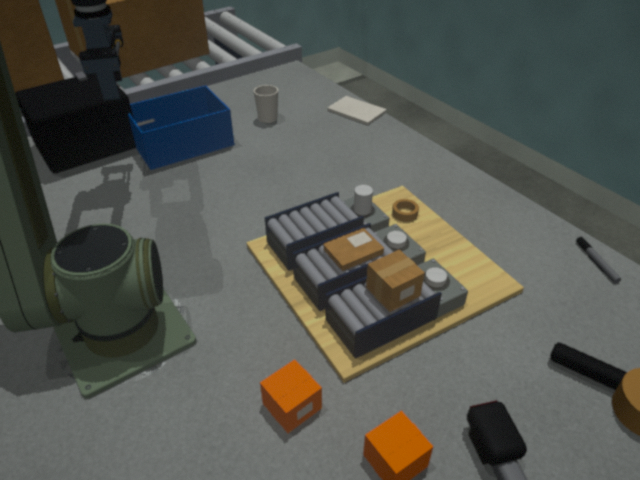

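View pics/top0.png

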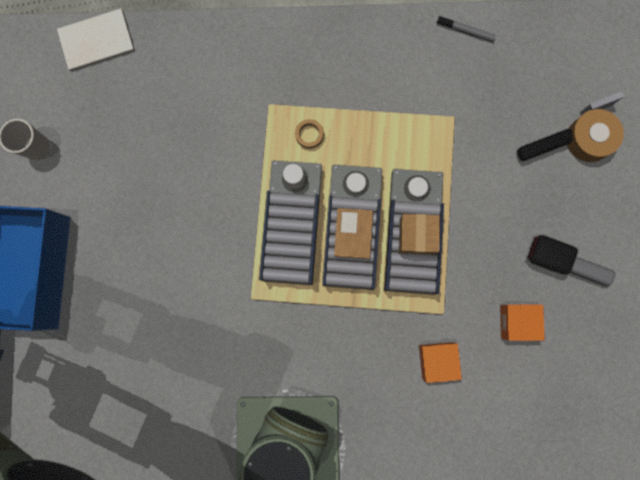

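```bash
cat > h.py <<'E'
import numpy as np,cv2
from workcell import env
def ray(c,u,v):
    i=env.camera_info(c);T=np.array(i['camera_from_world']);R=T[:3,:3]
    d=R.T@np.array([(u-i['cx'])/i['fx'],(v-i['cy'])/i['fy'],1]);return -R.T@T[:3,3],d
def at_z(c,u,v,z):
    o,d=ray(c,u,v);return o+d*(z-o[2])/d[2]
def blobs(im,c,roi):
    x0,y0,x1,y1=roi
    hsv=cv2.cvtColor(im,cv2.COLOR_RGB2HSV)[y0:y1,x0:x1]
    m=((hsv[...,1]<45)&(hsv[...,2]>165)).astype(np.uint8)
    n,_,st,ce=cv2.connectedComponentsWithStats(m)
    return [(round(ce[k][0]+x0,1),round(ce[k][1]+y0,1),int(st[k][4]),st[k][2:4].tolist()) for k in range(1,n) if st[k][4]>30]
E
python3 - <<'E'
from h import *
for c,roi in(('top',(260,150,450,260)),('side',(330,170,460,310))):
    im=cv2.imread(f'pics/{c}0.png')[:,:,::-1].copy()
    for b in blobs(im,c,roi):
        print(c,b,[np.round(at_z(c,b[0],b[1],z)[:2]).tolist() for z in(110,71)])
    x0,y0,x1,y1=roi
    cv2.imwrite(f'pics/{c}0z.png',cv2.resize(im[y0:y1,x0:x1,::-1],None,fx=4,fy=4,interpolation=2))
# lane line ends, z~80
for p in((265,283),(269,195),(387,290),(392,203),(439,292),(443,205)): print(p,np.round(at_z('top',*p,90)))
E
```

```text
top (np.float64(292.4), np.float64(173.1), 266, [19, 19]) [[544.0, -22.0], [554.0, -19.0]]
top (np.float64(355.6), np.float64(181.8), 250, [18, 17]) [[525.0, -146.0], [533.0, -147.0]]
top (np.float64(417.6), np.float64(186.3), 249, [18, 18]) [[513.0, -266.0], [521.0, -271.0]]
top (np.float64(348.6), np.float64(221.9), 299, [16, 21]) [[446.0, -131.0], [452.0, -131.0]]
side (np.float64(363.3), np.float64(189.7), 88, [14, 8]) [[543.0, -26.0], [578.0, 15.0]]
side (np.float64(359.1), np.float64(238.7), 172, [23, 14]) [[437.0, -145.0], [466.0, -111.0]]
side (np.float64(396.5), np.float64(236.6), 122, [16, 10]) [[499.0, -181.0], [532.0, -150.0]]
side (np.float64(436.1), np.float64(274.4), 167, [17, 12]) [[488.0, -299.0], [520.0, -274.0]]
(265, 283) [331.  35.  90.]
(269, 195) [506.  26.  90.]
(387, 290) [ 314. -203.   90.]
(392, 203) [ 485. -217.   90.]
(439, 292) [ 309. -303.   90.]
(443, 205) [ 479. -317.   90.]
```

```bash
ls -la pics
```

```text
total 1556
drwxr-xr-x 2 agent agent   4096 Dec  6 20:45 .
drwxr-xr-x 3 agent agent   4096 Dec  6 20:45 ..
-rw-r--r-- 1 agent agent 426261 Dec  6 20:44 side0.png
-rw-r--r-- 1 agent agent 264822 Dec  6 20:45 side0z.png
-rw-r--r-- 1 agent agent 482080 Dec  6 20:44 top0.png
-rw-r--r-- 1 agent agent 403851 Dec  6 20:45 top0z.png
```

View pics/top0z.png

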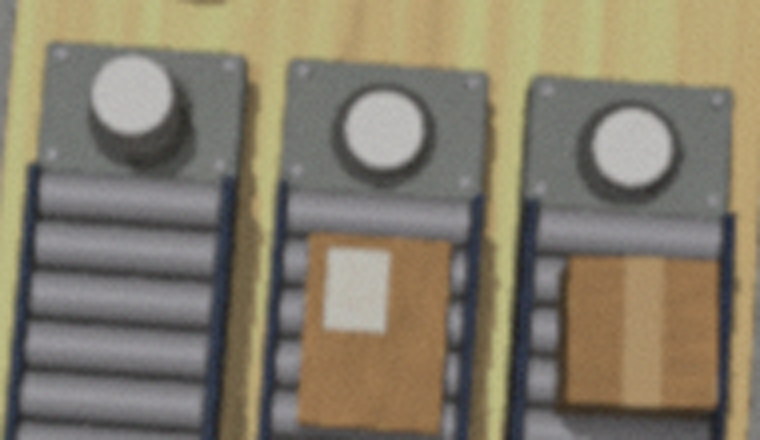

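View pics/side0z.png

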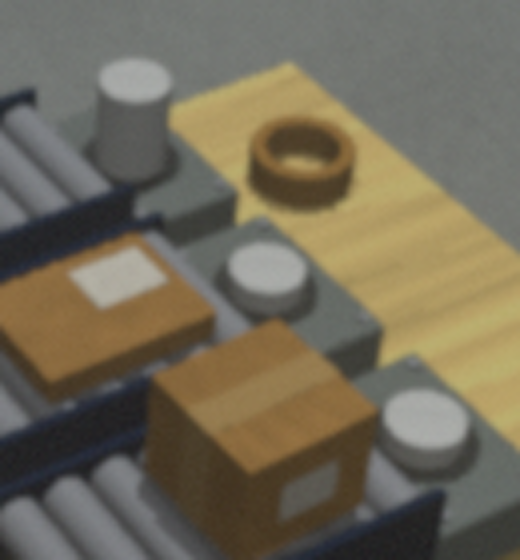

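```bash
python3 -m handwheel '[[0,[0,0,0],[0,-5.7,0]],[0,[0,0,0],[0,-5.7,0]],[0,[0,0,0],[0,-5.8,0]],[0,[12,0,-17],[0,0,0]],[0,[22,0,-30],[0,0,0]],[0,[22,0,-30],[0,0,0]],[0,[22,0,-30],[0,0,0]],[0,[22,0,-30],[0,0,0]],[0,[22,0,-30],[0,0,0]],[0,[22,0,-30],[0,0,0]]]' 20
```

```text
time_s: 1.13
ee_pos: [345.8, 320.2, 214.1]
ee_rot: [-90.0, -0.0, -5.3]
force: [0.0, 0.8, 0.8]
gripper_width: 27.5
```

```bash
python3 -m handwheel '[[0,[23,0,-32.5],[0,0,0]],[0,[23,0,-32.5],[0,0,0]],[0,[23,0,-32.5],[0,0,0]],[0,[23,5,-32.5],[0,0,0]],[0,[23,10,-32.5],[0,0,0]],[0,[23,10,-32.5],[0,0,0]],[0,[23,10,-32.5],[0,0,0]],[0,[23,10,-32.5],[0,0,0]],[0,[23,5,-32.5],[0,0,0]],[0,[22,5,-31],[0,0,0]]]'
python3 - <<'E'
from h import *
for c in('top','side'):
    im=env.grab_frame(c);cv2.imwrite(f'pics/{c}1.png',im[:,:,::-1])
s=env.state();print(s['ee_pos'],s['ee_rot'],s['force'],s['gripper_width'])
E
```

```text
time_s: 1.97
ee_pos: [543.9, -23.6, 158.4]
ee_rot: [-90.0, 0.0, -5.3]
force: [0.3, 0.4, -0.4]
gripper_width: 0.3
[545.52990152 -25.93508972 157.84225679] [-9.00883520e+01 -3.46859921e-02 -5.59716538e+00] [-0.05299402  0.77220288  0.23124451] 0.42686542728969573
```

View pics/top1.png

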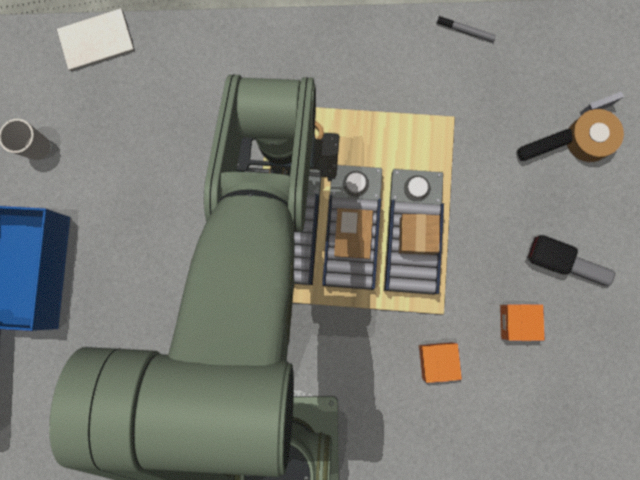

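View pics/side1.png

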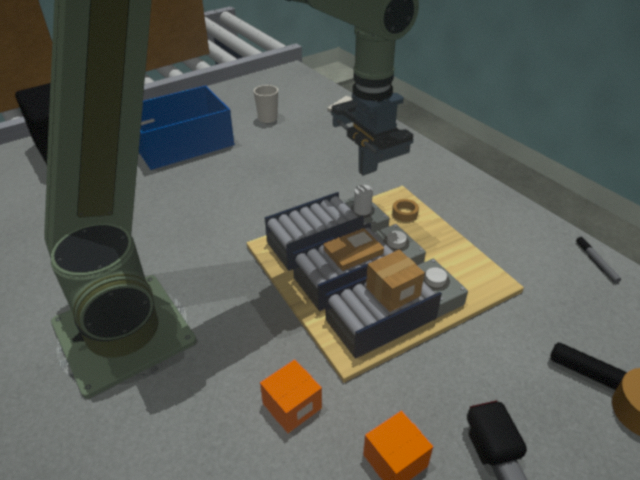

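The fingertip at about (368,168) in the side view is over the upright stop at (363,190), and the gripper's long side lies across the lanes. I'll press down in stages and watch the force.

```bash
python3 -m handwheel '[[0,[0,20,0],[0,0,0]],[0,[0,20,0],[0,0,0]],[0,[0,15,0],[0,0,0]],[0,[0,12,0],[0,0,0]],[0,[0,12,0],[0,0,0]],[0,[0,10,0],[0,0,0]],[0,[0,6,0],[0,0,0]],[0,[0,2,0],[0,0,0]],[0,[0,0,0],[0,0,0]],[0,[0,0,0],[0,0,0]]]'
```

```text
time_s: 2.9
ee_pos: [543.0, -21.3, 62.2]
ee_rot: [-90.0, 0.0, -5.3]
force: [-1.6, -0.5, 3.7]
gripper_width: 0.3
```

```bash
python3 -m handwheel '[[0,[0,1,0],[0,0,0]],[0,[0,0.5,0],[0,0,0]],[0,[0,0.5,0],[0,0,0]],[0,[0,0.5,0],[0,0,0]],[0,[0,0,0],[0,0,0]],[0,[0,0,0],[0,0,0]],[0,[0,0,0],[0,0,0]],[0,[0,0,0],[0,0,0]],[0,[0,0,0],[0,0,0]],[0,[0,0,0],[0,0,0]]]'
```

```text
time_s: 3.73
ee_pos: [543.1, -21.4, 59.5]
ee_rot: [-90.0, 0.0, -5.3]
force: [-3.1, 0.7, 5.1]
gripper_width: 0.5
```

```bash
python3 -m handwheel '[[0,[0,0.5,0],[0,0,0]],[0,[0,0.5,0],[0,0,0]],[0,[0,0.5,0],[0,0,0]],[0,[0,0,0],[0,0,0]],[0,[0,0,0],[0,0,0]],[0,[0,0,0],[0,0,0]],[0,[0,0,0],[0,0,0]],[0,[0,0,0],[0,0,0]],[0,[0,0,0],[0,0,0]],[0,[0,0,0],[0,0,0]]]'
```

```text
time_s: 4.57
ee_pos: [543.2, -21.4, 59.4]
ee_rot: [-90.0, -0.0, -5.3]
force: [-5.9, 0.4, 14.7]
gripper_width: 0.8
```

```bash
python3 -m handwheel '[[0,[0,-3,0],[0,0,0]],[0,[0,-20,0],[0,0,0]],[0,[0,-30,0],[0,0,0]],[0,[0,-30,0],[0,0,0]],[0,[0,-20,-10],[0,0,0]],[0,[0,0,-30],[0,0,0]],[0,[0,0,-40],[0,0,0]],[0,[0,0,-40],[0,0,0]],[0,[0,0,-40],[0,0,0]],[0,[0,0,-40],[0,0,0]]]'
python3 -m handwheel '[[0,[0,0,-30],[0,0,0]],[0,[0,0,-20],[0,0,0]],[0,[0,0,0],[0,0,0]],[0,[0,0,0],[0,0,0]],[0,[0,0,0],[0,0,0]],[0,[0,0,0],[0,0,0]],[0,[0,0,0],[0,0,0]],[0,[0,0,0],[0,0,0]],[0,[0,0,0],[0,0,0]],[0,[0,0,0],[0,0,0]]]'
python3 - <<'E'
from h import *
a=[]
for c in('top','side'):
    im=env.grab_frame(c);a.append(im[140:360,230:470])
cv2.imwrite('pics/c2.png',cv2.resize(np.hstack(a)[:,:,::-1],(800,367)))
E
```

```text
time_s: 5.4
ee_pos: [525.5, -222.7, 160.8]
ee_rot: [-90.0, -0.1, -5.3]
force: [0.9, 0.7, 0.4]
gripper_width: 0.4
time_s: 6.23
ee_pos: [520.5, -270.0, 161.0]
ee_rot: [-90.0, -0.0, -5.3]
force: [0.7, 0.3, 0.3]
gripper_width: 0.5
```

View pics/c2.png

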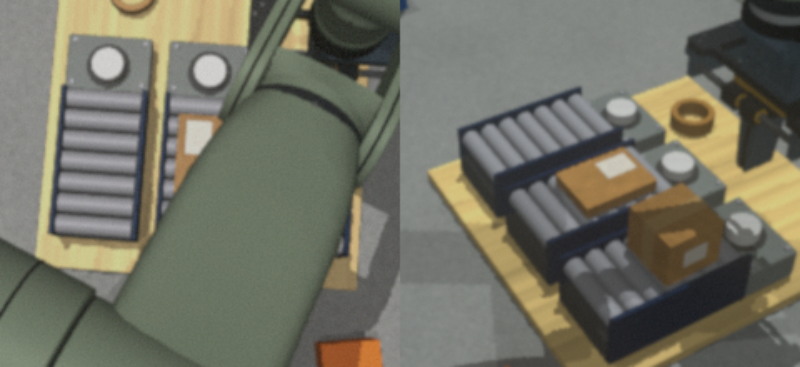

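The empty lane's stop, at crop pixel (107,65), is now latched down. The tool is over the carton lane's stop, so I'll press that one next, 4 mm away from the carton for extra clearance.

```bash
python3 -m handwheel '[[0,[4,20,-1],[0,0,0]],[0,[0,30,0],[0,0,0]],[0,[0,20,0],[0,0,0]],[0,[0,12,0],[0,0,0]],[0,[0,8,0],[0,0,0]],[0,[0,6,0],[0,0,0]],[0,[0,4,0],[0,0,0]],[0,[0,0,0],[0,0,0]],[0,[0,0,0],[0,0,0]],[0,[0,0,0],[0,0,0]]]'
python3 -m handwheel '[[0,[0,1,0],[0,0,0]],[0,[0,0.5,0],[0,0,0]],[0,[0,0.5,0],[0,0,0]],[0,[0,0.5,0],[0,0,0]],[0,[0,0.5,0],[0,0,0]],[0,[0,0,0],[0,0,0]],[0,[0,0,0],[0,0,0]],[0,[0,0,0],[0,0,0]],[0,[0,0,0],[0,0,0]],[0,[0,0,0],[0,0,0]]]'
```

```text
time_s: 7.17
ee_pos: [524.5, -272.0, 61.8]
ee_rot: [-90.0, -0.1, -5.3]
force: [-2.0, 1.5, 3.7]
gripper_width: 0.4
time_s: 8.0
ee_pos: [524.6, -272.1, 59.4]
ee_rot: [-90.0, -0.1, -5.3]
force: [-3.0, 0.6, 10.9]
gripper_width: 0.4
```

```bash
python3 -m handwheel '[[0,[0,0.5,0],[0,0,0]],[0,[0,0,0],[0,0,0]],[0,[0,-3,0],[0,0,0]],[0,[0,-15,0],[0,0,0]],[0,[0,-20,0],[0,0,0]],[0,[0,-30,0],[0,0,0]],[0,[0,-35,0],[0,0,0]],[0,[0,-35,0],[0,0,0]],[0,[0,-30,0],[0,0,0]],[0,[0,0,20],[0,0,0]]]'
python3 -m handwheel '[[0,[0,0,35],[0,0,0]],[0,[0,0,40],[0,0,0]],[0,[0,0,40],[0,0,0]],[0,[0,0,40],[0,0,0]],[0,[0,0,40],[0,0,0]],[0,[0,0,40],[0,0,0]],[0,[0,0,40],[0,0,0]],[0,[0,0,40],[0,0,0]],[0,[0,0,40],[0,0,0]],[0,[0,0,40],[0,0,0]]]'
python3 - <<'E'
from h import *
a=[]
for c in('top','side'):
    im=env.grab_frame(c);a.append(im[140:360,230:470]);
    print(c,[(b[:3]) for b in blobs(im,c,(260,150,460,310))])
cv2.imwrite('pics/c3.png',cv2.resize(np.hstack(a)[:,:,::-1],(800,367)))
E
```

```text
time_s: 8.83
ee_pos: [529.8, -256.2, 232.3]
ee_rot: [-90.4, -0.8, -5.4]
force: [0.8, -0.1, 0.5]
gripper_width: 0.1
time_s: 9.67
ee_pos: [563.1, 143.6, 225.4]
ee_rot: [-90.0, -0.1, -5.3]
force: [0.0, 0.5, -0.4]
gripper_width: 0.5
top [(np.float64(294.1), np.float64(177.4), 270), (np.float64(355.6), np.float64(181.9), 278), (np.float64(420.3), np.float64(182.0), 306), (np.float64(353.9), np.float64(203.1), 121), (np.float64(417.0), np.float64(207.7), 97), (np.float64(348.6), np.float64(222.0), 300), (np.float64(349.2), np.float64(266.6), 111), (np.float64(412.7), np.float64(271.4), 94), (np.float64(348.8), np.float64(279.5), 115), (np.float64(411.4), np.float64(284.3), 96)]
side [(np.float64(365.3), np.float64(205.3), 53), (np.float64(396.5), np.float64(236.5), 142), (np.float64(359.0), np.float64(238.9), 182), (np.float64(439.0), np.float64(258.9), 215)]
```

View pics/c3.png

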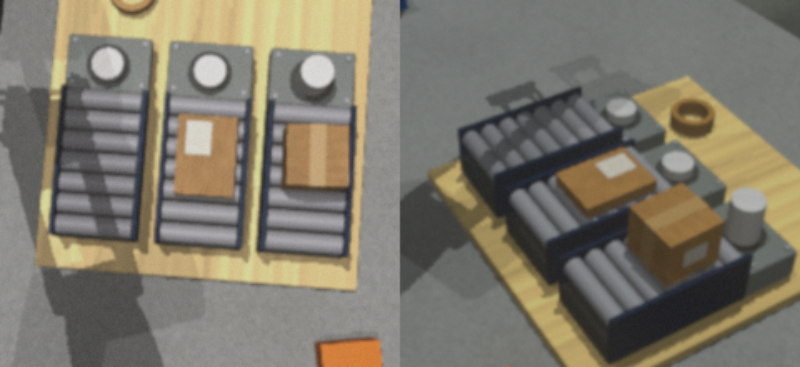

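The carton's stop is up, at (318,70) and (746,205) in the crop, and the other two are down. Before handing in I'll compare the carton's place with the first picture.

```bash
python3 - <<'E'
from h import *
for c,(x,y,w,h) in(('top',(396,210,48,46)),('side',(362,250,62,60))):
    a=cv2.imread(f'pics/{c}0.png');b=env.grab_frame(c)[:,:,::-1].copy()
    r=cv2.matchTemplate(b,a[y:y+h,x:x+w],cv2.TM_CCOEFF_NORMED);_,v,_,p=cv2.minMaxLoc(r);print(c,v,p[0]-x,p[1]-y)
    print([ (q[:3]) for q in blobs(b,c,(260,150,460,310)) if q[2]>120])
s=env.state();print(s['time_s'],abs(s['qvel']).max())
E
```

```text
top 0.9951878786087036 0 0
[(np.float64(294.1), np.float64(177.4), 269), (np.float64(355.5), np.float64(181.9), 278), (np.float64(420.3), np.float64(182.0), 307), (np.float64(348.6), np.float64(222.0), 301)]
side 0.998099148273468 0 0
[(np.float64(359.0), np.float64(238.9), 183), (np.float64(396.6), np.float64(236.5), 141), (np.float64(439.0), np.float64(258.9), 215)]
9.8667 2.4530434040216953
```

```bash
python3 -c "
from workcell import env
print(env.job_done())"
```

```text
the job is handed in; nothing more can be done
None
```

The job is done and handed in at about 9.9 s. The empty lane's stop is latched down, the tall carton's stop is up, and the flat mailer's stop is still down.

- **Presses:** With the fingers shut, I pressed the empty lane's stop first, then the carton lane's. Both reached the firm bottom (about 59.4 mm), with about 15 N on the first and about 11 N on the second at the last readings. Each changed over on the first press.
- **Last checks:** Both cameras showed only the carton's stop standing. Image matching found no shift of the carton (0 pixels in both views). The mailer's stop was where it started. The arm was clear of everything at about 225 mm height.
- **Disagreements:** No check failed or disagreed. The trained network missed the two lowered stops at the start, so I located all three by colour, checked against both views.

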